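Put the model car away in the roll-top bench store

ROBOT

A 6-joint arm with a two-finger parallel gripper is mounted at the origin on the work surface. World frame = base frame: x ahead of the robot, y to its left, z up, the work surface at z = 0. Lengths are in m, angles in rad, forces in N, time in s.
With the tool pointing down it reaches from about 0.25 to 0.725 m from the base axis. Payload 9.7 kg.
Tool frame: the origin (TCP) lies midway between the tips of the shut fingers; the grasp point (between the pads) lies 19 mm behind it; x points along the fingers, y is the direction in which the jaws open and shut, and the axes are right-handed (so a half turn about x gives the same grasp; the last joint's range is limited). The gripper opens to 85 mm and grips with 20 to 120 N. Pads are 22 mm wide; open, the fingers measure 114 mm over their backs; the gripper's body (76 mm by 85 mm) begins 54 mm behind the grasp point. The pads swing forward as they close: fully open they stand 13 mm farther back than shut.
Start: joints at [-1.214, 0.087, 0.176, 1.66, 0, 1.571], TCP at [0.192, -0.515, 0.231] pointing down, gripper open.
Joint ranges: [-3.13, 3.13], [-0.85, 1.81], [-1.15, 1.24], [-2.2, 2.28], [-1.44, 1.52], [-3.14, 3.14]. Speed limits (rad/s): [2.22, 2.22, 2.57, 3.14, 3.14, 3.14].

INTERFACE

Orientations are given as a unit quaternion [x, y, z, w].
In Python, from plant import robot gives the robot as it stands.
- The arm moves only by the tool play_rows, never from a script. Its argument "moves" is a list of rows, each a list of 3 entries, a list of its own where there are three numbers: the shift along the tool's x, y, z in cm, then the turn, a rotation vector about the tool's x, y, z in degrees, then the opening in per cent of the stroke, from 0 (shut) to 100 (fully open). In form: [[[x, y, z], [ax, ay, az], claw], ...]. A call has 1 to 10 rows; each row shifts and turns the commanded pose from where the row before left it, along the tool's axes as they then stand; what a row does not reach is not made up. A row lasts 1/10 s, in which the tool goes at most 50 mm and 8.59 degrees, less where a joint would pass 70% of its speed; a pose out of reach is approached as far as the arm can. A call with a gripper value outside its range is refused whole. The fingers move at their own pace and stop on an object; "squeeze" is the grip in N (left out, the last holds). Time passes only in rows, so rows that do not move let the fingers close. It gives the time, the measured TCP pose, the force and the opening at its end, in the units of the state.
- robot.read_state(): the state, without advancing time (a new reading comes with each control period).
- robot.grab_frame(name): name is "scene" or "top" or "wrist"; returns the picture (400x640x3 uint8, red, green, blue); there is no depth.
- robot.camera_params(name): a dict with "fov_y" (degrees; the focal length in pixels is half the picture's height over the tangent of half this angle, whatever the lens; pixels are square), "cx", "cy" (the principal point, pixels), "xyz" and "attitude" of the camera in the world; the wrist camera has in their place "T_tool_cam" (4x4, takes a point from camera to tool coordinates, whose origin is the TCP and whose axes are the tool frame's). Camera axes: x right, y down, z forward; pixel columns grow to the right and rows downward; lengths in m; the calibration is good to about 2 mm. A picture is of the moment at which its call begins: read the wrist's pose just before it. camera_params takes no time and is no camera call.
- robot.hand_in(): hands the job in, once; it reports no verdict.
The state is a dict: "t": time; "qpos": joint angles; "qvel": joint speeds; "joint_efforts": joint torques, N m; "ee_pos": TCP position; "orientation": TCP orientation; "contact_force": force on the tool from outside, world axes, zero at the start; "moment": the same for the moment, N m; "opening": finger opening in m.
Only numpy, scipy, OpenCV 4.12 (cv2) and the standard library are available. Lean on these libraries where they do the work, as an engineer would, in place of code of your own. Each camera call takes 0.05 s, during which the arm holds its last target.

TASK

Put the finished model car away: roll the slatted front of the wooden bench store up out of the way, set the car down on its wheels on the floor of the bay behind it (do not drop it in), and roll the front fully shut again. Leave the other things on the bench where they are.

Things in the scene. Friction and masses are not known exactly. Their poses are not given: they have to be found in the camera images.
- store: Wooden roll-top bench store, fixed: a half-drum 356 mm deep (x), 260 wide (y), 223 high, with 12 mm side panels rounded at radius 178 mm about the track axis. Origin: centre of its underside; its front faces its own -x, roughly towards the robot. The rear has a fixed roof of radius 173 mm that starts 42 mm behind the track axis. Front sill: x = -170 to -158 mm, top 62 mm above the bench.
- track_axis (a point): Point on the axis of the circular track, mid-width, 45 mm straight above the store's origin; the axis runs along the store's y. The slatted front turns about it, outer face 160 mm and inner face 151 mm from it. Axes as the store's.
- bay (a point): Middle of the bay's floor, 65 mm before the store's origin, 30 mm above the bench; axes as the store's. The floor is free from 93 mm before this point (sill) to 101 mm behind it (partition, top 105 mm above the bench) and 118 mm to each side. A good place for the middle of the car, its length along the store's y, clear of the front as it shuts.
- tambour (a joint): How far the slatted front is rolled up, rad about the track axis: 0 fully shut (lowest slat just above the sill), 1.5 (stop) fully open, the lowest slat then 11 mm behind the top of the drum. Twelve wooden slats. It stays where it is left, by friction; rolling it takes up to about 8 N at the bar.
- pull_bar (a point): Middle of the front's round steel pull bar: 12 mm thick, 124 long along the store's y, on two 8 mm stems 55 mm either side of its middle, 48 mm off the slats. It moves on a circle of 208 mm about the track axis: 14 degrees above the level at the front when shut (95 mm above the bench), 14 degrees + the joint value when rolled up. Pinched from above, it turns in the grip.
- mat: Dark rubber work mat, 320 (x) by 220 (y) by 3 mm, fixed flat on the bench. Origin: centre of its underside.
- car: Model racing car, white with grey cabin, black wing, four rubber wheels: 110 mm long (x, nose at +x), 50 wide over the wheels, 36 high, about 90 g. Origin: under its middle, where the wheels stand; z up. Between the wheels (44 mm free along x) the 44 mm wide body has flat sides from 7 to 22 mm height, with the 36 mm wide cabin above.
- screwdriver: Screwdriver, 160 mm, wooden handle, lying on the mat; a bystander.
- paint_jar: Small jar, 36 mm across, 42 mm high, standing on the mat; a bystander.
- tin: Flat round metal tin, 62 mm across, 30 mm high, on the robot's left; a bystander.
- glue_bottle: White bottle, 34 mm across, 85 mm high, on the robot's left; a bystander.
- spanner: Steel spanner, 130 mm, lying on the robot's right; a bystander.
- varnish_jar: Amber jar, 50 mm across, 60 mm high, on the robot's right; a bystander.
Mind the look-alikes: they are no part of the job. Leave any yellow look-alike of the car alone.

How it is judged:
On the way, in this order (a step that is already met when the one before it is completed fails the run):
1. the slatted front is rolled up out of the way (by at least 0.8 rad) (value of joint tambour above 0.8 rad), for 0.2 s.
2. the car stands on its wheels on the floor of the bay, let go and at rest (x of car in the frame of store between -0.15 and 0.025 m and y of car in the frame of store between -0.11 and 0.11 m and z of car in the frame of store between 0.02 and 0.038 m and angle between car's own z axis and vertical below 0.15 rad and linear speed of car below 0.03 m/s and contact force between the fingers and car below 0.05 N), for 0.2 s.
At the end, for the whole second after the job is handed in: The car stands on its wheels (within 0.15 rad of upright) at rest on the floor of the bay, its middle inside the bay's walls, and the slatted front is shut to within 0.06 rad (9 mm at the sill) and still (all of step 2 and value of joint tambour below 0.06 rad and velocity of joint tambour between -0.05 and 0.05 rad/s); the robot touches nothing.
It fails at once if the car is dropped: let go inside the store while more than 25 mm above the bay's floor (x of car in the frame of store between -0.15 and 0.025 m and y of car in the frame of store between -0.11 and 0.11 m and z of car in the frame of store above 0.055 m and contact force between the fingers and car below 0.01 N).
It fails at once if a bystander is moved by more than 40 mm (distance of any of screwdriver, paint_jar, tin, glue_bottle, spanner, varnish_jar from where it was at the start of the episode above 0.04 m).
It also fails if it takes over 72 s, if anything falls off the work surface, if the arm or the gripper's body presses on something with over 40 N, if the wrist force passes 120 N, or if a joint passes its speed limit or range.

## Working session

There is one attempt and no reset: what is moved stays moved. The work goes in short steps, Python scripts to look and compute and a tool call to move; the robot and the scene stay as the last step left them, time stands still between calls to the robot, and variables do not carry over. Pictures are saved under pics/ and viewed, and the job is handed in when it is done.

Besides the shell and the picture viewer there is one more tool, called after "Request:" as a command line: name --argument value ..., lists and objects as JSON in quotes. play_rows: Moves the arm, as the interface text tells. Its arguments: {"type":"object","properties":{"moves":{"type":"array","items":{"type":"array"}},"squeeze":{"type":"number"}},"required":["moves"]}

```bash
ls; mkdir -p pics; python3 - <<'E'
from plant import robot
import cv2
s=robot.read_state();print(s)
for n in ["scene","top","wrist"]:
    p=robot.camera_params(n);print(n,p)
    cv2.imwrite(f"pics/{n}0.png",robot.grab_frame(n)[:,:,::-1])
E
```

```text
pics
{'t': 0.0, 'qpos': array([-1.21400675e+00,  8.74481568e-02,  1.75144679e-01,  1.65980511e+00,
        1.68890380e-05,  1.57078411e+00]), 'qvel': array([-0.00079971,  0.00134888,  0.00050935, -0.00125698, -0.00087198,
        0.00092455]), 'joint_efforts': array([-3.77002332e-03, -5.20387924e+01,  4.64802432e+01,  1.64225459e-02,
       -1.71586371e-04,  7.21016505e-06]), 'ee_pos': array([ 0.19202194, -0.51514668,  0.23059504]), 'orientation': array([-0.69580749, -0.12593801,  0.69596039, -0.12502271]), 'contact_force': array([ 0.08845173, -0.05823556,  0.43891705]), 'moment': array([-0.00260453, -0.00606897, -0.06144695]), 'opening': 0.08562290359111983}
scene {'fov_y': 45.568377779085885, 'cx': 320.059396456556, 'cy': 203.93963564614802, 'xyz': array([ 0.30068236, -0.52454926,  1.71709668]), 'attitude': array([ 0.95263564, -0.25984607,  0.03870347, -0.15319071])}
top {'fov_y': 49.3015616065838, 'cx': 317.88195538200483, 'cy': 204.79543421747462, 'xyz': array([ 0.41906758, -0.06090408,  1.32496521]), 'attitude': array([-0.70279759,  0.70918483, -0.02912817,  0.04779097])}
wrist {'fov_y': 59.488047899818234, 'cx': 320.97678024439176, 'cy': 201.1153603750331, 'T_tool_cam': array([[ 2.69892590e-04, -3.00765383e-01,  9.53698124e-01,
        -1.41877093e-01],
       [ 9.99998982e-01, -1.25507439e-03, -6.78805198e-04,
         2.38417269e-04],
       [ 1.40112319e-03,  9.53697336e-01,  3.00764738e-01,
        -7.76805154e-02],
       [ 0.00000000e+00,  0.00000000e+00,  0.00000000e+00,
         1.00000000e+00]])}
```

View pics/scene0.png

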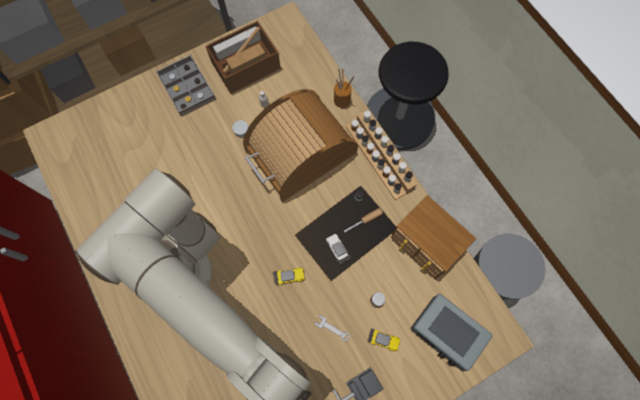

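View pics/top0.png

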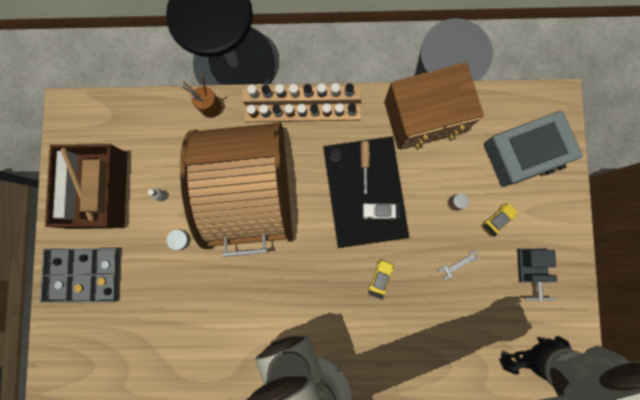

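View pics/wrist0.png

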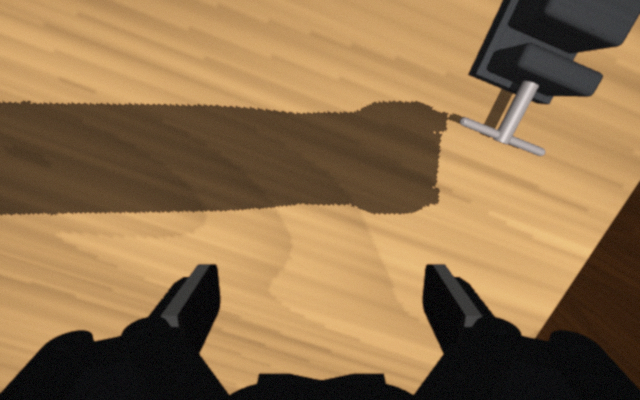

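The white car is on the mat at top pixel (380,211), the store is around (240,190), and the bar runs along (222–272, 240–252). The yellow cars are the decoys. Next I'll write the helpers and zoom in.

```bash
cat > h.py <<'E'
import numpy as np, cv2
from scipy.spatial.transform import Rotation as R
from plant import robot
def ray(n,u,v,st=None,P=None):
    p=robot.camera_params(n); f=200/np.tan(np.radians(p['fov_y']/2))
    d=np.array([(u-p['cx'])/f,(v-p['cy'])/f,1.])
    if n=='wrist':
        st=st or robot.read_state(); Rt=R.from_quat(st['orientation']).as_matrix(); T=np.array(p['T_tool_cam'])
        o=np.array(st['ee_pos'])+Rt@T[:3,3]; d=Rt@T[:3,:3]@d
    else:
        o=np.array(p['xyz']); d=R.from_quat(p['attitude']).as_matrix()@d
    return o,d/np.linalg.norm(d)
def onz(n,u,v,z,st=None):
    o,d=ray(n,u,v,st); return o+d*(z-o[2])/d[2]
def proj(n,X,st=None):
    p=robot.camera_params(n); f=200/np.tan(np.radians(p['fov_y']/2)); X=np.atleast_2d(X)
    if n=='wrist':
        st=st or robot.read_state(); Rt=R.from_quat(st['orientation']).as_matrix(); T=np.array(p['T_tool_cam'])
        o=np.array(st['ee_pos'])+Rt@T[:3,3]; M=Rt@T[:3,:3]
    else: o=np.array(p['xyz']); M=R.from_quat(p['attitude']).as_matrix()
    c=(X-o)@M
    return np.c_[c[:,0]/c[:,2]*f+p['cx'],c[:,1]/c[:,2]*f+p['cy']]
def tri(a,b):
    (o1,d1),(o2,d2)=a,b
    A=np.c_[d1,-d2]; t=np.linalg.lstsq(A,o2-o1,rcond=None)[0]
    p,q=o1+t[0]*d1,o2+t[1]*d2
    return (p+q)/2,np.linalg.norm(p-q)
def crop(src,dst,x0,y0,x1,y1,k):
    im=cv2.imread(src)[y0:y1,x0:x1]; im=cv2.resize(im,None,fx=k,fy=k,interpolation=cv2.INTER_CUBIC)
    cv2.imwrite(dst,im)
E
python3 - <<'E'
from h import *
crop('pics/top0.png','pics/t1.png',170,115,310,265,4) if 0 else crop('pics/top0.png','pics/t1.png',165,115,325,265,4)
crop('pics/scene0.png','pics/s1.png',230,80,370,210,4)
crop('pics/top0.png','pics/t2.png',315,130,415,255,4)
print(onz('top',380,211,.03),onz('scene',338,247,.03))
E
```

```text
[ 0.54024875 -0.21186094  0.03      ] [ 0.54573766 -0.21648091  0.03      ]
```

View pics/t1.png

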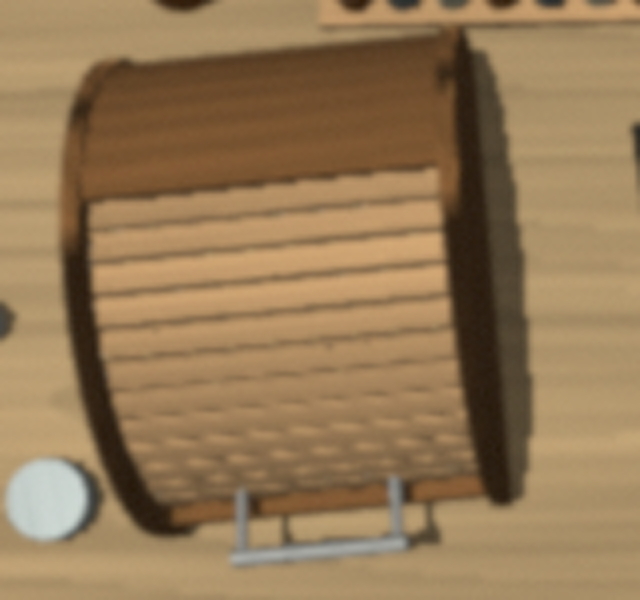

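View pics/s1.png

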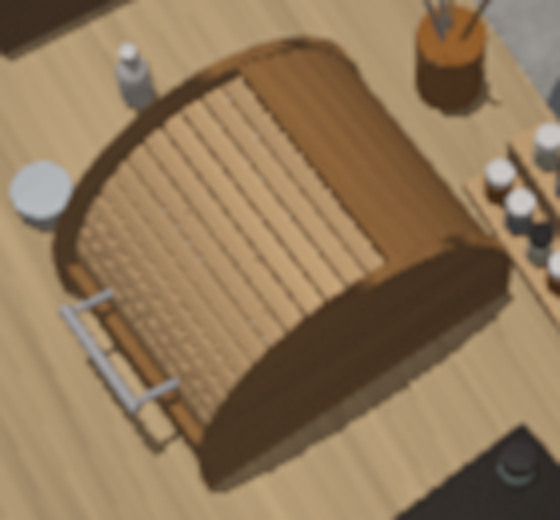

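View pics/t2.png

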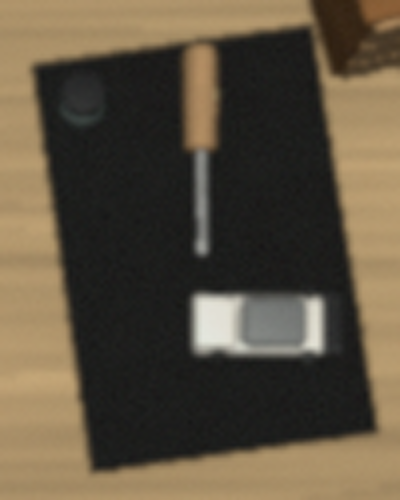

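```bash
python3 - <<'E'
from h import *
a,e1=tri(ray('top',223.0,254.0),ray('scene',246.3,157.6))
b,e2=tri(ray('top',266.6,250.6),ray('scene',263.4,181.7))
print('bar',a,b,e1,e2,np.linalg.norm(a-b))
for z in (.095,):
  for p in ((223,254),(266.6,250.6)): print('top z.095',onz('top',*p,z))
  for p in ((246.3,157.6),(263.4,181.7)): print('scn z.095',onz('scene',*p,z))
m=(onz('top',223,254,.095)+onz('top',266.6,250.6,.095)+onz('scene',246.3,157.6,.095)+onz('scene',263.4,181.7,.095))/4
# car: colour mask in top & scene
for n,(x0,y0,x1,y1) in {'top':(350,190,405,235),'scene':(318,225,360,270)}.items():
    im=cv2.imread(f'pics/{n}0.png'); hsv=cv2.cvtColor(im,cv2.COLOR_BGR2HSV)
    m_=((hsv[...,2]>110)&(hsv[...,1]<60)).astype(np.uint8); k=np.zeros_like(m_);k[y0:y1,x0:x1]=m_[y0:y1,x0:x1]
    nn,l,st,c=cv2.connectedComponentsWithStats(k); i=1+st[1:,4].argmax()
    cn=cv2.findContours((l==i).astype(np.uint8),0,1)[0][0]; r=cv2.minAreaRect(cn); print(n,st[i],c[i],r)
    for q in cv2.boxPoints(r): print(onz(n,*q,.025).round(4))
E
```

```text
bar [0.41844642 0.24414155 0.07555815] [0.42634283 0.11512548 0.10299206] 0.0035760718270958338 0.0020844652958840865 0.13213674272745538
top z.095 [0.4167916  0.23998501 0.095     ]
top z.095 [0.42538403 0.11657526 0.095     ]
scn z.095 [0.418712   0.23441378 0.095     ]
scn z.095 [0.42796711 0.11798541 0.095     ]
top [363 203  33  16 456] [378.8377193  211.08114035] ((378.9878845214844, 210.83885192871094), (32.443599700927734, 14.7406005859375), 2.0454084873199463)
[ 0.5214 -0.16    0.025 ]
[ 0.5656 -0.1624  0.025 ]
[ 0.5611 -0.259   0.025 ]
[ 0.517  -0.2562  0.025 ]
scene [326 234  22  26 305] [336.54098361 246.56065574] ((336.66876220703125, 246.72607421875), (25.85801887512207, 12.290539741516113), 61.38954162597656)
[ 0.5226 -0.1638  0.025 ]
[ 0.568  -0.1649  0.025 ]
[ 0.5628 -0.2601  0.025 ]
[ 0.5181 -0.2587  0.025 ]
```

```bash
cat >> h.py <<'E'
YAW=0.07; ORG=np.array([0.6235,0.191,0.])
def S(p): # store -> world
    return ORG+R.from_euler('z',YAW).apply(p)
def down(ang): # tool x down, tool y horizontal at world angle ang
    x=np.array([0,0,-1.]); y=np.array([np.cos(ang),np.sin(ang),0]); return np.c_[x,y,np.cross(x,y)]
def delta(Rt,st=None):
    st=st or robot.read_state(); return np.degrees((R.from_quat(st['orientation']).inv()*R.from_matrix(Rt)).as_rotvec())
E
python3 - <<'E'
from h import *
s=robot.read_state(); print(R.from_quat(s['orientation']).as_matrix().round(3))
for a in (YAW,YAW+np.pi): print(delta(down(a)))
print(S([-.2018,0,.095]),S([0,0,0]))
E
```

```text
[[-0.     0.349 -0.937]
 [ 0.001 -0.937 -0.349]
 [-1.    -0.001  0.   ]]
[-7.35682064e+01 -3.52652494e-02  5.17231662e-02]
[1.06431776e+02 5.59464010e-02 3.81446832e-02]
[0.42219421 0.17688553 0.095     ] [0.6235 0.191  0.    ]
```

Request:
play_rows --moves '[[[-0.5, 0, 0], [-8.2, 0, 0], 100], [[-0.5, 0, 0], [-8.2, 0, 0], 100], [[-0.5, 0, 0], [-8.2, 0, 0], 100], [[-0.5, 0, 0], [-8.2, 0, 0], 100], [[-0.5, 0, 0], [-8.2, 0, 0], 100], [[-0.5, 0, 0], [-8.2, 0, 0], 100], [[-0.5, 0, 0], [-8.2, 0, 0], 100], [[-0.5, 0, 0], [-8.2, 0, 0], 60], [[0, 0, 0], [-8.0, 0, 0], 60]]' --squeeze 60

```text
t: 1.05
ee_pos: [0.1921, -0.5154, 0.2717]
orientation: [0.48, 0.519, -0.481, 0.519]
contact_force: [0.5, -0.5, -0.2]
opening: 0.0593
```

```bash
cat >> h.py <<'E'
def to(p,st=None): # cm shift in tool axes from measured TCP to world point p
    st=st or robot.read_state(); return R.from_quat(st['orientation']).inv().apply(np.array(p)-st['ee_pos'])*100
E
python3 - <<'E'
from h import *
s=robot.read_state(); print(s['t'],s['ee_pos'],s['opening'],delta(down(YAW)), to(S([-.2018,0,.25])))
E
```

```text
1.05 [ 0.19212681 -0.51542662  0.27170926] 0.0592735048214371 [ 0.36938661  0.0196422  -0.00774413] [  2.15161795  28.22662138 -67.27267279]
```

Request:
play_rows --moves '[[[0, 1.5, -3.5], [0, 0, 0], 60], [[0, 1.9, -4.5], [0, 0, 0], 60], [[0, 1.9, -4.5], [0, 0, 0], 60], [[0, 1.9, -4.5], [0, 0, 0], 60], [[0, 1.9, -4.5], [0, 0, 0], 60], [[0, 1.9, -4.5], [0, 0, 0], 60], [[0, 1.9, -4.5], [0, 0, 0], 60], [[0, 1.9, -4.5], [0, 0, 0], 60], [[0, 1.9, -4.5], [0, 0, 0], 60], [[0, 1.9, -4.5], [0, 0, 0], 60]]'

```text
t: 2.05
ee_pos: [0.3466, -0.0614, 0.2714]
orientation: [0.482, 0.517, -0.482, 0.518]
contact_force: [1.3, -1.2, 0.3]
opening: 0.0514
```

Request:
play_rows --moves '[[[0, 1.9, -4.5], [0, 0, 0], 60], [[0, 1.9, -4.5], [0, 0, 0], 60], [[0, 1.9, -4.5], [0, 0, 0], 60], [[0, 1.9, -4.5], [0, 0, 0], 60], [[0, 1.5, -3.5], [0, 0, 0], 60], [[0, 0.6, -1.5], [0, 0, 0], 60], [[0, 0, 0], [0, 0, 0], 60]]'

```text
t: 2.75
ee_pos: [0.4273, 0.1743, 0.2705]
orientation: [0.481, 0.518, -0.482, 0.518]
contact_force: [-0.6, -0.4, 0.5]
opening: 0.051
```

```bash
python3 - <<'E'
from h import *
s=robot.read_state(); print(s['t'],s['ee_pos'],s['opening'],delta(down(YAW)), to(S([-.2018,0,.25])))
cv2.imwrite('pics/w2.png',robot.grab_frame('wrist')[:,:,::-1])
print(proj('wrist',[S([-.2018,y,.095]) for y in(-.062,0,.062)],s))
E
```

```text
2.75 [0.42725068 0.17431971 0.27049933] 0.051030316544320935 [0.18009757 0.02405785 0.08817636] [ 2.05055585 -0.48238822 -0.29370384]
[[315.56549598 236.0784004 ]
 [315.37201418 174.36533897]
 [315.15502165 105.15328499]]
```

View pics/w2.png

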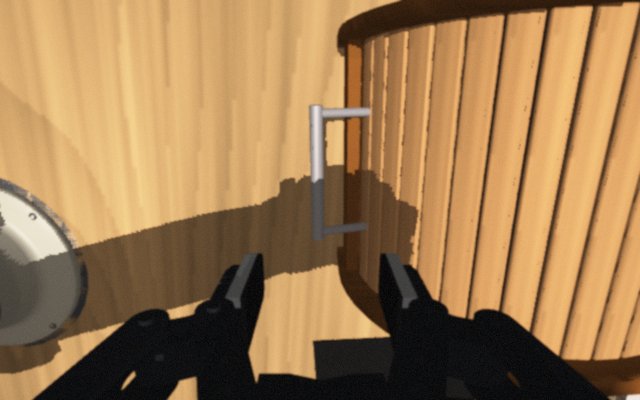

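Bar is at wrist pixels (317,104)–(318,239), within 3 px of the prediction.

```bash
python3 - <<'E'
from h import *
s=robot.read_state()
a=onz('wrist',316.8,104,.095,s);b=onz('wrist',318.5,239,.095,s)
d=a-b;print(a,b,(a+b)/2,np.linalg.norm(d),np.arctan2(-d[0],d[1]))
# left edge panel front corners etc: sill front edge top (345,45)->(343,265)?
m=(a+b)/2; print('tool to bar (grasp pt at bar):',to(m-[0,0,.019],s))
E
```

```text
[0.41903681 0.23850003 0.095     ] [0.42930424 0.11067837 0.095     ] [0.42417053 0.1745892  0.095     ] 0.1282333739109763 0.08015414307332602
tool to bar (grasp pt at bar): [19.48437531 -0.24079411 -0.18603773]
```

Request:
play_rows --moves '[[[2, -0.2, -0.1], [0, 0, 0], 45], [[4, 0, -0.1], [0, 0, 0], 45], [[4, 0, 0], [0, 0, 0], 45], [[4, 0, 0], [0, 0, 0], 45], [[3, 0, 0], [0, 0, 0], 45], [[1.5, 0, 0], [0, 0, 0], 45], [[0.8, 0, 0], [0, 0, 0], 45], [[0, 0, 0], [0, 0, 0], 45]]'

```text
t: 3.6
ee_pos: [0.4251, 0.1742, 0.0786]
orientation: [0.482, 0.517, -0.482, 0.517]
contact_force: [1.0, 0.1, -0.1]
opening: 0.0387
```

Request:
play_rows --moves '[[[0, 0, 0], [0, 0, 0], 0], [[0, 0, 0], [0, 0, 0], 0], [[0, 0, 0], [0, 0, 0], 0], [[0, 0, 0], [0, 0, 0], 0], [[0, 0, 0], [0, 0, 0], 0]]'

```text
t: 4.1
ee_pos: [0.4229, 0.1747, 0.0791]
orientation: [0.481, 0.519, -0.483, 0.516]
contact_force: [-15.1, -2.0, 6.5]
opening: 0.01
```

```bash
sed -i 's/^YAW=.*/YAW=0.075; ORG=np.array([0.6250,0.190,0.])/' h.py; python3 - <<'E'
from h import *
s=robot.read_state(); print(s['t'],s['ee_pos'],s['opening'],delta(down(YAW)),s['contact_force'], to(S([-.2018,0,.076])))
cv2.imwrite('pics/w3.png',robot.grab_frame('wrist')[:,:,::-1])
E
```

```text
4.1 [0.42292213 0.17468943 0.07910207] 0.00998497651191568 [-0.20575994 -0.01371103  0.23535093] [-15.07312063  -1.98308086   6.51294056] [ 0.3098559  0.0869287 -0.012825 ]
```

View pics/w3.png

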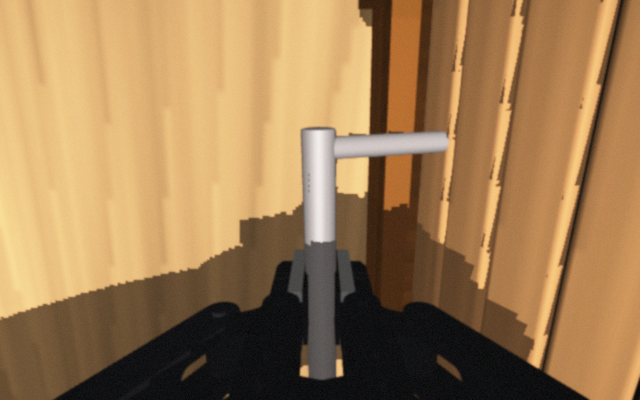

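```bash
python3 - <<'E'
from h import *
q=np.r_[0,np.linspace(.03,1.5,26)]
t=np.radians(14)+q; p=np.c_[-20.8*np.cos(t),4.5+20.8*np.sin(t)]
d=np.diff(p,axis=0)
print([[round(-b,2),round(a,2)] for a,b in d], S([p[-1,0]/100,0,p[-1,1]/100]))
E
```

```text
[[np.float64(-0.6), np.float64(0.16)], [np.float64(-1.17), np.float64(0.37)], [np.float64(-1.14), np.float64(0.43)], [np.float64(-1.12), np.float64(0.5)], [np.float64(-1.08), np.float64(0.56)], [np.float64(-1.05), np.float64(0.63)], [np.float64(-1.01), np.float64(0.69)], [np.float64(-0.97), np.float64(0.75)], [np.float64(-0.92), np.float64(0.8)], [np.float64(-0.87), np.float64(0.85)], [np.float64(-0.82), np.float64(0.9)], [np.float64(-0.77), np.float64(0.95)], [np.float64(-0.71), np.float64(1.0)], [np.float64(-0.65), np.float64(1.04)], [np.float64(-0.59), np.float64(1.07)], [np.float64(-0.53), np.float64(1.1)], [np.float64(-0.46), np.float64(1.13)], [np.float64(-0.39), np.float64(1.16)], [np.float64(-0.32), np.float64(1.18)], [np.float64(-0.25), np.float64(1.2)], [np.float64(-0.18), np.float64(1.21)], [np.float64(-0.11), np.float64(1.22)], [np.float64(-0.04), np.float64(1.22)], [np.float64(0.03), np.float64(1.22)], [np.float64(0.1), np.float64(1.22)], [np.float64(0.18), np.float64(1.21)]] [0.66081644 0.19269128 0.24987542]
```

Request:
play_rows --moves '[[[-0.6, -0.04, 0], [0, 0, 0], 0], [[-1.17, 0.37, 0], [0, 0, 0], 0], [[-1.14, 0.43, 0], [0, 0, 0], 0], [[-1.12, 0.5, 0], [0, 0, 0], 0], [[-1.08, 0.56, 0], [0, 0, 0], 0], [[-1.05, 0.63, 0], [0, 0, 0], 0]]' --squeeze 60

```text
t: 4.75
ee_pos: [0.4504, 0.1771, 0.1411]
orientation: [0.482, 0.517, -0.481, 0.517]
contact_force: [6.1, 3.8, -12.1]
opening: 0.0096
```

```bash
python3 - <<'E'
from h import *
s=robot.read_state(); q=np.linspace(.03,1.5,26)[5];t=np.radians(14)+q
print(s['t'],s['ee_pos'],s['opening'],delta(down(YAW)),s['contact_force'], to(S([-.208*np.cos(t),0,.045+.208*np.sin(t)-.019])))
E
```

```text
4.75 [0.45044148 0.17706579 0.14109747] 0.009598742426971833 [-0.23842047 -0.06253283 -0.05584071] [  6.11244131   3.84224106 -12.06716199] [ 0.31433182 -0.02661388  0.01863023]
```

Tracking well. Continuing the roll.

Request:
play_rows --moves '[[[-1.01, 0.69, 0], [0, 0, 0], 0], [[-0.97, 0.75, 0], [0, 0, 0], 0], [[-0.92, 0.8, 0], [0, 0, 0], 0], [[-0.87, 0.85, 0], [0, 0, 0], 0], [[-0.82, 0.9, 0], [0, 0, 0], 0], [[-0.77, 0.95, 0], [0, 0, 0], 0], [[-0.71, 1.0, 0], [0, 0, 0], 0], [[-0.65, 1.04, 0], [0, 0, 0], 0], [[-0.59, 1.07, 0], [0, 0, 0], 0], [[-0.53, 1.1, 0], [0, 0, 0], 0]]'

```text
t: 5.75
ee_pos: [0.5406, 0.1848, 0.2193]
orientation: [0.482, 0.519, -0.481, 0.516]
contact_force: [-4.3, 12.1, -4.6]
opening: 0.0099
```

Request:
play_rows --moves '[[[-0.46, 1.13, 0], [0, 0, 0], 0], [[-0.39, 1.16, 0], [0, 0, 0], 0], [[-0.32, 1.18, 0], [0, 0, 0], 0], [[-0.25, 1.2, 0], [0, 0, 0], 0], [[-0.18, 1.21, 0], [0, 0, 0], 0], [[-0.11, 1.22, 0], [0, 0, 0], 0], [[-0.04, 1.22, 0], [0, 0, 0], 0], [[0.03, 1.22, 0], [0, 0, 0], 0], [[0.1, 1.22, 0], [0, 0, 0], 0], [[0.18, 1.21, 0], [0, 0, 0], 0]]'

```text
t: 6.75
ee_pos: [0.6592, 0.195, 0.236]
orientation: [0.483, 0.52, -0.479, 0.516]
contact_force: [-75.7, 10.0, 48.9]
opening: 0.0098
```

```bash
python3 - <<'E'
from h import *
s=robot.read_state(); q=1.5;t=np.radians(14)+q
print(s['t'],s['ee_pos'],s['opening'],delta(down(YAW)),s['contact_force'], to(S([-.208*np.cos(t),0,.045+.208*np.sin(t)-.019])))
for n in('top','wrist'): cv2.imwrite(f'pics/{n}4.png',robot.grab_frame(n)[:,:,::-1])
E
```

```text
6.75 [0.65917485 0.19499084 0.23601091] 0.009788571521571615 [-0.08642431 -0.39880513 -0.03759824] [-75.69148785   9.97407769  48.92501048] [0.51195131 0.14649764 0.24495816]
```

View pics/top4.png

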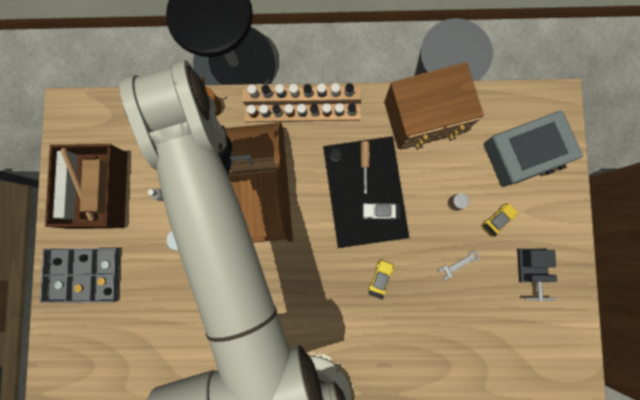

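View pics/wrist4.png

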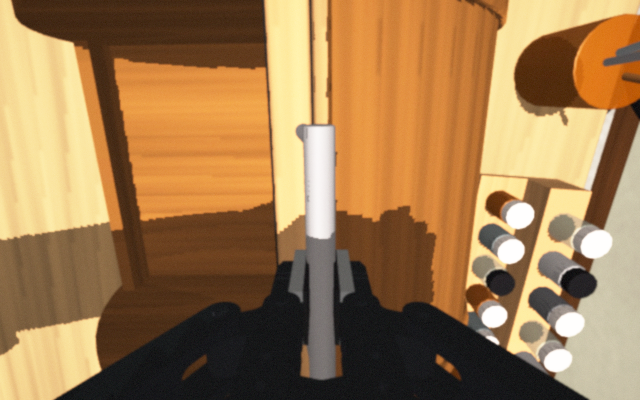

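Request:
play_rows --moves '[[[0.1, -0.7, 0.2], [0, 0, 0], 0], [[0, 0, 0], [0, 0, 0], 45], [[0, 0, 0], [0, 0, 0], 45], [[0, 0, 0], [0, 0, 0], 45], [[0, 0, 0], [0, 0, 0], 45], [[-2, 0, 0], [0, 0, 0], 45], [[-3, 0, 0], [0, 0, 0], 60], [[-3, 0, 0], [0, 0, 0], 70], [[-1.5, 0, 0], [0, 0, 0], 70]]'

```text
t: 7.75
ee_pos: [0.6533, 0.1884, 0.3294]
orientation: [0.483, 0.517, -0.481, 0.518]
contact_force: [1.1, -0.5, -0.2]
opening: 0.0599
```

```bash
python3 - <<'E'
from h import *
s=robot.read_state()
print(s['t'],s['ee_pos'],s['opening'],s['contact_force'],delta(down(-.047)), to([.542,-.217,.18]))
E
```

```text
7.75 [0.65332178 0.188435   0.32937827] 0.05989483639398013 [ 1.12345392 -0.47657439 -0.21444704] [ 6.70181944 -0.02784323 -0.14166251] [ 14.88949482 -13.97662117  39.67110351]
```

Request:
play_rows --moves '[[[0, -1.2, 3.3], [0, 0, 0], 70], [[0, -1.5, 4.4], [0, 0, 0], 70], [[0, -1.5, 4.4], [0, 0, 0], 70], [[0, -1.5, 4.4], [0, 0, 0], 70], [[1, -1.5, 4.4], [0, 0, 0], 70], [[2, -1.5, 4.2], [0, 0, 0], 70], [[2, -1.5, 4.2], [0, 0, 0], 70], [[2, -1.5, 4.2], [0, 0, 0], 70], [[2, -1.4, 4.2], [0, 0, 0], 70], [[2, -0.9, 2.0], [0, 0, 0], 70]]'

```text
t: 8.75
ee_pos: [0.5403, -0.2203, 0.2158]
orientation: [0.483, 0.517, -0.483, 0.517]
contact_force: [0.3, 0.8, 0.5]
opening: 0.0599
```

Request:
play_rows --moves '[[[2, 0, 0], [3.5, 0, 0], 70], [[2, 0, 0], [3.2, 0, 0], 70], [[0, 0, 0], [0, 0, 0], 70], [[0, 0, 0], [0, 0, 0], 70]]'

```text
t: 9.15
ee_pos: [0.5415, -0.2171, 0.1771]
orientation: [-0.511, -0.489, 0.511, -0.488]
contact_force: [0.3, 0.4, 0.4]
opening: 0.0596
```

```bash
python3 - <<'E'
from h import *
s=robot.read_state()
cv2.imwrite('pics/w5.png',robot.grab_frame('wrist')[:,:,::-1])
cv2.imwrite('pics/top5.png',robot.grab_frame('top')[:,:,::-1])
print(s['t'],s['ee_pos'],s['opening'],s['contact_force'],delta(down(-.047)), to([.542,-.217,.18]))
E
```

```text
9.15 [ 0.54145306 -0.21709754  0.1770689 ] 0.05960025623335291 [0.32657613 0.35216879 0.40760185] [ 0.1152302   0.03167156 -0.08261538] [-0.19369085 -0.00986654 -0.00701771]
```

View pics/w5.png

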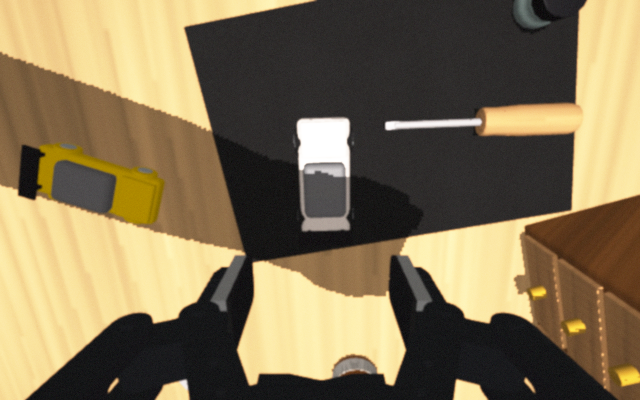

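View pics/top5.png

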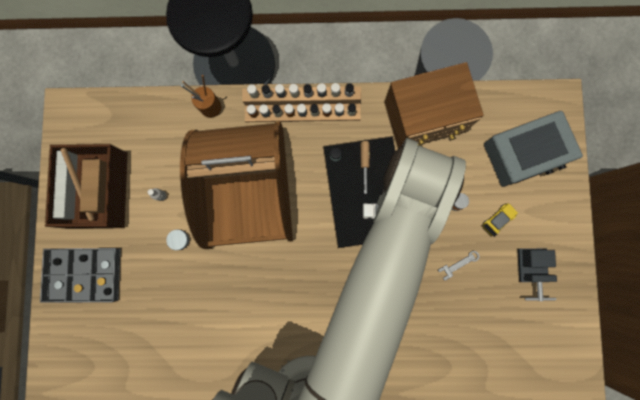

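Front open (bar at top (227,160)). The white car is in the wrist view at (298–351, 117–232), nose up.

```bash
python3 - <<'E'
from h import *
s=robot.read_state(); p=lambda u,v,z:onz('wrist',u,v,z,s)[:2].round(4)
crop('pics/w5.png','pics/w5c.png',270,95,390,255,4)
print('nose',p(325,117,.018),'sides',p(299,170,.024),p(351,170,.024))
print('wheels F',p(296,140,.02),p(354,140,.02),'R',p(297,215,.02),p(354,215,.02),'end',p(327,231,.024))
E
```

```text
nose [ 0.5489 -0.1614] sides [ 0.5246 -0.2044] [ 0.5694 -0.2065]
wheels F [ 0.5234 -0.1792] [ 0.5728 -0.1815] R [ 0.5197 -0.2469] [ 0.5715 -0.2493] end [ 0.5463 -0.2622]
```

View pics/w5c.png

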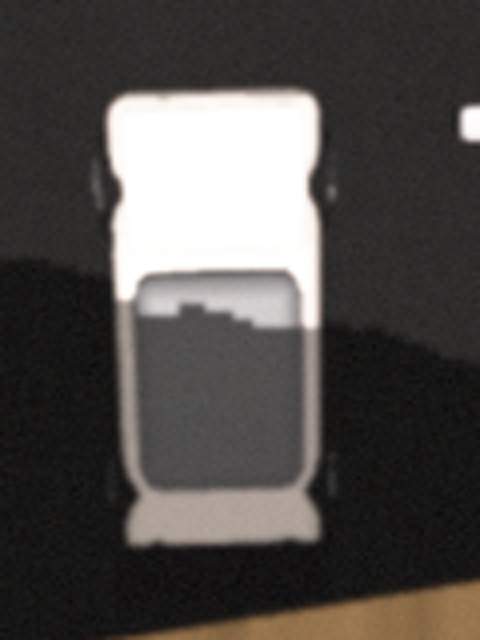

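```bash
python3 - <<'E'
from h import *
print(delta(down(-.033)), to([.5468,-.2155,.004]))
E
```

```text
[-0.68691056  0.03224928 -0.08239214] [17.40687458  0.43753349 -0.18820778]
```

Request:
play_rows --moves '[[[2, 0.4, -0.2], [-0.7, 0, 0], 72], [[4, 0, 0], [0, 0, 0], 72], [[4, 0, 0], [0, 0, 0], 72], [[3, 0, 0], [0, 0, 0], 72], [[2, 0, 0], [0, 0, 0], 72], [[1, 0, 0], [0, 0, 0], 72], [[0.7, 0, 0], [0, 0, 0], 72], [[0.4, 0, 0], [0, 0, 0], 72], [[0, 0, 0], [0, 0, 0], 72]]' --squeeze 30

```text
t: 10.15
ee_pos: [0.5462, -0.2153, 0.0064]
orientation: [0.509, 0.491, -0.508, 0.492]
contact_force: [-1.1, -1.0, -0.1]
opening: 0.0613
```

```bash
python3 - <<'E'
from h import *
s=robot.read_state()
cv2.imwrite('pics/w6.png',robot.grab_frame('wrist')[:,:,::-1])
print(s['t'],s['ee_pos'],s['opening'],s['contact_force'],to([.5468,-.2155,.004]))
E
```

```text
10.15 [ 0.54618986 -0.21528807  0.00635456] 0.06127742351953352 [-1.09867124 -1.00234682 -0.12766875] [0.26339807 0.05373998 0.01202429]
```

View pics/w6.png

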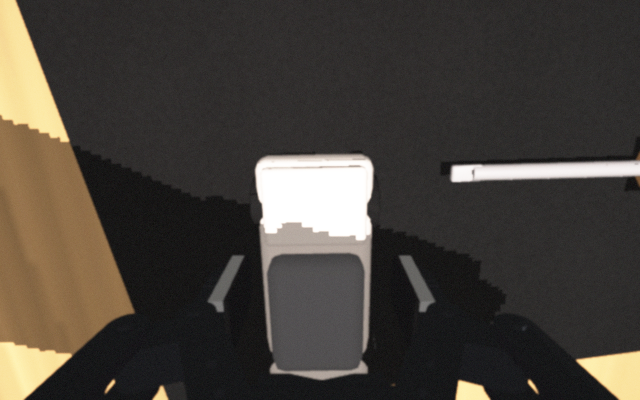

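Request:
play_rows --moves '[[[0.2, -0.1, 0], [0, 0, 0], 72], [[0, 0, 0], [0, 0, 0], 30], [[0, 0, 0], [0, 0, 0], 30], [[0, 0, 0], [0, 0, 0], 30], [[0, 0, 0], [0, 0, 0], 30], [[0, 0, 0], [0, 0, 0], 30]]' --squeeze 30

```text
t: 10.8
ee_pos: [0.545, -0.2153, 0.0042]
orientation: [0.509, 0.491, -0.508, 0.492]
contact_force: [0.1, -0.7, 5.8]
opening: 0.0434
```

```bash
python3 - <<'E'
from h import *
s=robot.read_state()
cv2.imwrite('pics/w7.png',robot.grab_frame('wrist')[:,:,::-1])
print(s['t'],s['ee_pos'],s['opening'],s['contact_force'])
E
```

```text
10.8 [ 0.54496805 -0.2152642   0.00420663] 0.04337230525758111 [ 0.14968841 -0.65071379  5.78515373]
```

View pics/w7.png

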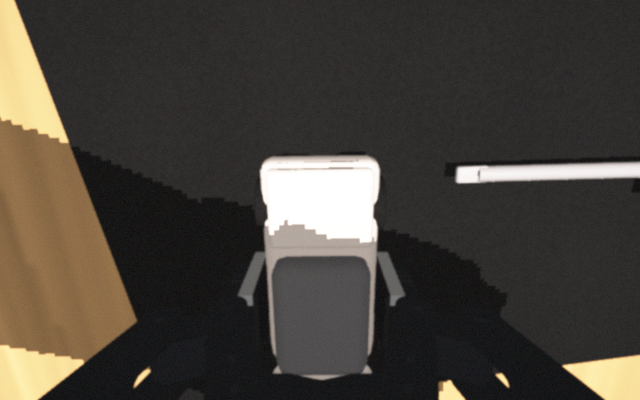

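Request:
play_rows --moves '[[[-0.5, 0, 0], [0, 0, 0], 30], [[-1.5, 0, 0], [0, 0, 0], 30], [[-3, 0, 0], [0, 0, 0], 30], [[-4, 0, 0], [0, 0, 0], 30], [[-4, 0, 0], [0, 0, 0], 30], [[-4, 0, 0], [-2, 0, 0], 30], [[-4, 0, 0], [-2, 0, 0], 30], [[-4, 0, 0], [-2, 0, 0], 30], [[-3, 0, 0], [0, 0, 0], 30], [[-1, 0, 0], [0, 0, 0], 30]]'

```text
t: 11.85
ee_pos: [0.545, -0.2152, 0.2981]
orientation: [0.483, 0.516, -0.481, 0.519]
contact_force: [0.5, -0.1, 0.7]
opening: 0.0434
```

```bash
python3 - <<'E'
from h import *
s=robot.read_state()
cv2.imwrite('pics/w8.png',robot.grab_frame('wrist')[:,:,::-1])
print(s['t'],s['ee_pos'],s['opening'],s['contact_force'],delta(down(YAW)),to(S([-.075,0,.30])))
E
```

```text
11.85 [ 0.54498282 -0.21523345  0.29812586] 0.04337454345114694 [ 0.46855663 -0.13300226  0.68101058] [-0.25854405  0.11869428 -0.24745752] [ -0.30169446   3.32585932 -39.82975923]
```

View pics/w8.png

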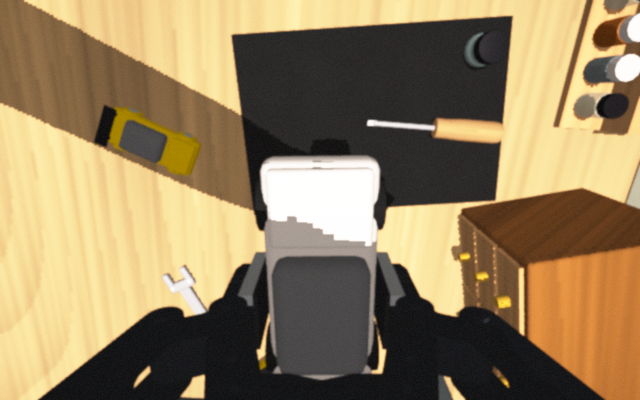

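Request:
play_rows --moves '[[[0, 0, -1.5], [0, 0, 0], 30], [[0, 0.3, -3], [0, 0, 0], 30], [[0, 0.4, -4], [0, 0, 0], 30], [[0, 0.4, -4.5], [0, 0, 0], 30], [[0, 0.4, -4.5], [0, 0, 0], 30], [[0, 0.4, -4.5], [0, 0, 0], 30], [[0, 0.4, -4.5], [0, 0, 0], 30], [[0, 0.4, -4.5], [0, 0, 0], 30], [[0, 0.3, -4], [0, 0, 0], 30], [[0, 0.3, -3], [0, 0, 0], 30]]'

```text
t: 12.9
ee_pos: [0.5494, 0.1692, 0.2917]
orientation: [0.481, 0.518, -0.482, 0.517]
contact_force: [0.2, 0.1, -0.6]
opening: 0.0432
```

Request:
play_rows --moves '[[[0, 0, -1.3], [-0.2, 0, 0], 30], [[0, 0, -0.5], [0, 0, 0], 30], [[0, 0, 0], [0, 0, 0], 30], [[0, 0, 0], [0, 0, 0], 30]]'

```text
t: 13.3
ee_pos: [0.5495, 0.1832, 0.2935]
orientation: [0.481, 0.518, -0.482, 0.518]
contact_force: [-0.9, -1.2, -1.0]
opening: 0.0435
```

```bash
python3 - <<'E'
from h import *
s=robot.read_state()
cv2.imwrite('pics/w9.png',robot.grab_frame('wrist')[:,:,::-1])
cv2.imwrite('pics/s9.png',robot.grab_frame('scene')[:,:,::-1])
print(s['t'],s['ee_pos'],s['opening'],s['contact_force'],delta(down(YAW)),to(S([-.075,0,.033])))
E
```

```text
13.3 [0.54947309 0.18321411 0.29348655] 0.043451062342860905 [-0.86336093 -1.23804994 -1.03740243] [-0.14190078  0.00527197 -0.00697986] [26.08046034  0.06459866 -0.1290452 ]
```

View pics/w9.png

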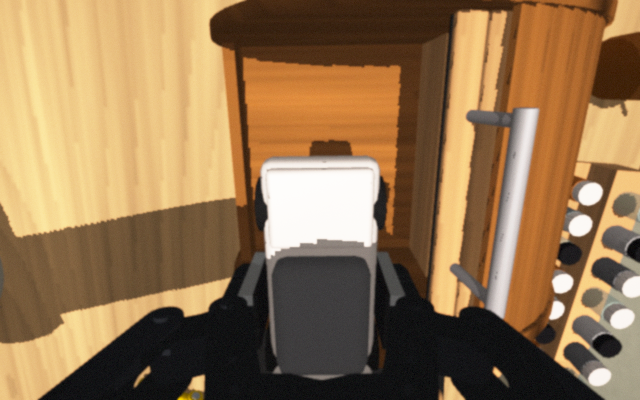

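View pics/s9.png

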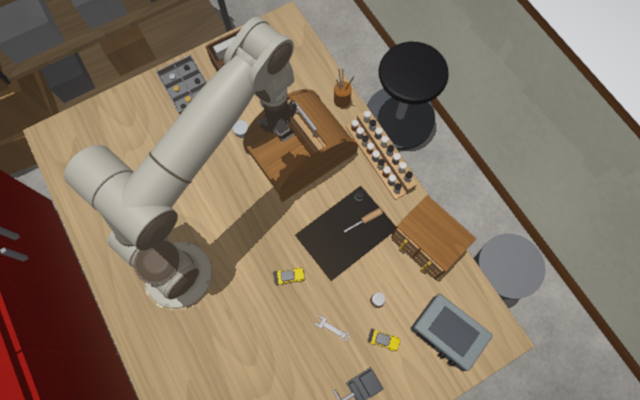

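Request:
play_rows --moves '[[[1.5, -0.4, -0.1], [0, 0, 0], 30], [[3, 0, 0], [0, 0, 0], 30], [[3, 0, 0], [0, 0, 0], 30], [[3, 0, 0], [0, 0, 0], 30], [[2.5, 0, 0], [0, 0, 0], 30], [[1, 0, 0], [0, 0, 0], 30], [[0, 0, 0], [0, 0, 0], 30]]'

```text
t: 14.1
ee_pos: [0.545, 0.1841, 0.1527]
orientation: [0.481, 0.518, -0.482, 0.518]
contact_force: [-0.7, 0.0, 0.1]
opening: 0.0436
```

```bash
python3 - <<'E'
from h import *
s=robot.read_state()
cv2.imwrite('pics/w10.png',robot.grab_frame('wrist')[:,:,::-1])
cv2.imwrite('pics/s10.png',robot.grab_frame('scene')[:,:,::-1])
crop('pics/s10.png','pics/s10c.png',210,10,370,210,3)
print(s['t'],s['ee_pos'],s['opening'],s['contact_force'],delta(down(YAW)),to(S([-.08,0,.033])))
E
```

```text
14.1 [0.54501875 0.18409536 0.1527164 ] 0.04359937621910481 [-0.67579855  0.00845203  0.12492181] [-0.08607366 -0.02019305 -0.08042184] [12.20385806 -0.09506748  0.06681967]
```

View pics/w10.png

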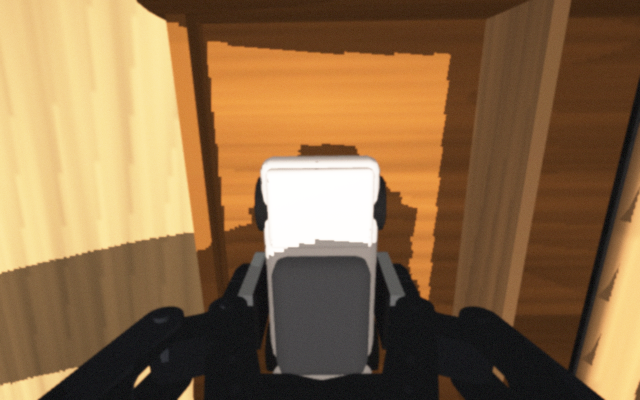

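View pics/s10c.png

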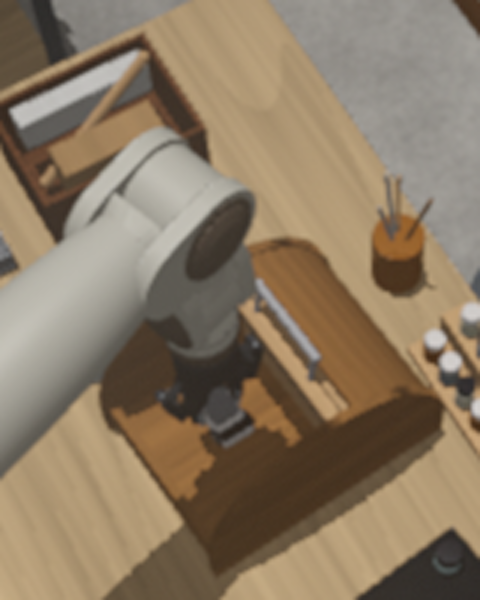

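Request:
play_rows --moves '[[[1.5, 0, 0], [0, 0, 0], 30], [[2, 0, 0], [0, 0, 0], 30], [[2, 0, 0], [0, 0, 0], 30], [[1.5, 0, 0], [0, 0, 0], 30], [[0.5, 0, 0], [0, 0, 0], 30]]'

```text
t: 14.7
ee_pos: [0.5449, 0.1847, 0.077]
orientation: [0.481, 0.518, -0.482, 0.518]
contact_force: [-0.3, -0.3, -0.3]
opening: 0.0431
```

Request:
play_rows --moves '[[[1.5, 0, 0], [0, 0, 0], 30], [[1.5, 0, 0], [0, 0, 0], 30], [[0.7, 0, 0], [0, 0, 0], 30], [[0.4, 0, 0], [0, 0, 0], 30], [[0, 0, 0], [0, 0, 0], 30]]'

```text
t: 15.2
ee_pos: [0.5453, 0.1849, 0.0372]
orientation: [0.481, 0.518, -0.481, 0.518]
contact_force: [0.0, 0.3, -0.4]
opening: 0.0438
```

```bash
python3 - <<'E'
from h import *
s=robot.read_state()
print(s['t'],s['ee_pos'],s['opening'],s['contact_force'],s['moment'],delta(down(YAW)),to(S([-.08,0,.031])))
E
```

```text
15.2 [0.54533322 0.18486837 0.03722449] 0.04384250777351454 [ 0.04034962  0.30238974 -0.37216614] [-0.04830104  0.04660435  0.00837786] [-0.05302366  0.00726105  0.03487963] [ 0.62246974 -0.01680862  0.08515737]
```

Request:
play_rows --moves '[[[0.2, 0, 0], [0, 0, 0], 30], [[0.2, 0, 0], [0, 0, 0], 30], [[0, 0, 0], [0, 0, 0], 30]]'

```text
t: 15.5
ee_pos: [0.5456, 0.1849, 0.0337]
orientation: [0.481, 0.518, -0.481, 0.518]
contact_force: [0.6, -0.8, -1.1]
opening: 0.0437
```

Request:
play_rows --moves '[[[0.1, 0, 0], [0, 0, 0], 30], [[0.1, 0, 0], [0, 0, 0], 30], [[0, 0, 0], [0, 0, 0], 30]]'

```text
t: 15.8
ee_pos: [0.5454, 0.1849, 0.0316]
orientation: [0.481, 0.518, -0.481, 0.518]
contact_force: [-0.7, 0.1, -0.7]
opening: 0.0435
```

Request:
play_rows --moves '[[[0.1, 0, 0], [0, 0, 0], 30], [[0, 0, 0], [0, 0, 0], 30]]'

```text
t: 16.0
ee_pos: [0.5456, 0.1849, 0.0312]
orientation: [0.481, 0.518, -0.481, 0.518]
contact_force: [-1.5, -0.8, 4.3]
opening: 0.0434
```

Contact felt (about 4 N up), so the wheels are on the floor. Releasing.

Request:
play_rows --moves '[[[0, 0, 0], [0, 0, 0], 60], [[0, 0, 0], [0, 0, 0], 72], [[0, 0, 0], [0, 0, 0], 72], [[0, 0, 0], [0, 0, 0], 72], [[-0.5, 0, 0], [0, 0, 0], 72], [[-1, 0, 0], [0, 0, 0], 72], [[-2, 0, 0], [0, 0, 0], 72], [[-3, 0, 0], [0, 0, 0], 72], [[-4, 0, 0], [0, 0, 0], 72], [[-4, 0, 0], [0, 0, 0], 72]]'

```text
t: 17.0
ee_pos: [0.5452, 0.1848, 0.1779]
orientation: [0.481, 0.518, -0.481, 0.518]
contact_force: [0.2, 0.1, 0.0]
opening: 0.0616
```

Request:
play_rows --moves '[[[-4, 0, 0], [0, 0, 0], 72], [[-4, 0, 0], [0, 0, 0], 72], [[-4, 0, 0], [0, 0, 0], 72], [[-3, 0, 0], [0, 0, 0], 72], [[-1, 0, 0], [0, 0, 0], 60], [[0, 0, 0], [0, 0, 0], 45]]'

```text
t: 17.6
ee_pos: [0.5458, 0.185, 0.3384]
orientation: [0.482, 0.517, -0.48, 0.519]
contact_force: [-1.1, -0.4, 0.4]
opening: 0.0392
```

```bash
python3 - <<'E'
from h import *
s=robot.read_state()
cv2.imwrite('pics/w11.png',robot.grab_frame('wrist')[:,:,::-1])
t=np.radians(14)+1.5
print(s['t'],s['ee_pos'],s['opening'],s['contact_force'],delta(down(YAW)),to([.6592-.003,.1915,.33]), to(S([-.208*np.cos(t),0,.045+.208*np.sin(t)-.019])))
print(proj('wrist',[S([-.08,y,.06]) for y in (-.055,0,.055)],s))
E
```

```text
17.6 [0.54581211 0.18499493 0.33836233] 0.03916120680897497 [-1.12027979 -0.43961519  0.40373687] [-0.05501826 -0.02596887 -0.09741132] [ 0.68387935 11.06965278  0.16629064] [10.59715763 11.52199332  0.08613872]
[[319.31062304 201.7838221 ]
 [319.13823971 158.50843898]
 [318.9519625  111.74511311]]
```

View pics/w11.png

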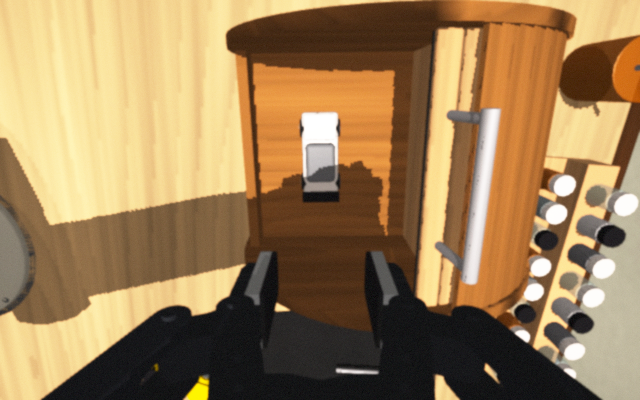

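The car stands upright in the bay at wrist (320,157). The bar is at (491,110)–(470,282).

```bash
python3 - <<'E'
from h import *
s=robot.read_state()
a=onz('wrist',490,110,.25,s);b=onz('wrist',470,281,.25,s);m=(a+b)/2
print(a,b,m,np.linalg.norm(a-b)); print(to([m[0],m[1],.234],s), proj('wrist',[S([.0117+.026,y,.25]) for y in(-.062,.062)],s))
E
```

```text
[0.64847969 0.25796014 0.25      ] [0.66024953 0.13632567 0.25      ] [0.65436461 0.19714291 0.25      ] 0.12220258996536311
[10.28388599 10.91203933 -0.40567199] [[477.8699257  287.94256711]
 [503.55478967 116.46822428]]
```

Request:
play_rows --moves '[[[0, 2, 0], [0, 0, 0], 45], [[0, 3.5, 0], [0, 0, 0], 45], [[0, 3.5, 0], [0, 0, 0], 45], [[0.5, 2, 0], [0, 0, 0], 45], [[3, 0, 0], [0, 0, 0], 45], [[3, 0, 0], [0, 0, 0], 45], [[2.5, 0, 0], [0, 0, 0], 45], [[1.2, 0, 0], [0, 0, 0], 45], [[0, 0, 0], [0, 0, 0], 45]]' --squeeze 60

```text
t: 18.55
ee_pos: [0.654, 0.1927, 0.2303]
orientation: [0.48, 0.519, -0.483, 0.517]
contact_force: [-0.5, -0.6, 0.5]
opening: 0.0384
```

Request:
play_rows --moves '[[[0, 0, 0], [0, 0, 0], 0], [[0, 0, 0], [0, 0, 0], 0], [[0, 0, 0], [0, 0, 0], 0], [[0, 0, 0], [0, 0, 0], 0], [[0, 0, 0], [0, 0, 0], 0]]'

```text
t: 19.05
ee_pos: [0.6554, 0.1931, 0.2347]
orientation: [0.482, 0.518, -0.481, 0.518]
contact_force: [-1.8, -1.1, 5.7]
opening: 0.0099
```

```bash
python3 - <<'E'
from h import *
s=robot.read_state()
cv2.imwrite('pics/w12.png',robot.grab_frame('wrist')[:,:,::-1])
v=R.from_euler('z',-YAW).apply(np.array(s['ee_pos'])-ORG); 
print(s['t'],s['ee_pos'],s['opening'],s['contact_force'],v, 'q',np.arctan2(v[2]+.019-.045,-v[0])-np.radians(14), np.hypot(v[2]+.019-.045,v[0]))
E
```

```text
19.05 [0.6553504  0.19309941 0.23473345] 0.009879919411994568 [-1.81670829 -1.06244966  5.65874252] [0.03049732 0.00081656 0.23473345] q 1.471530229284674 0.21094960978193222
```

View pics/w12.png

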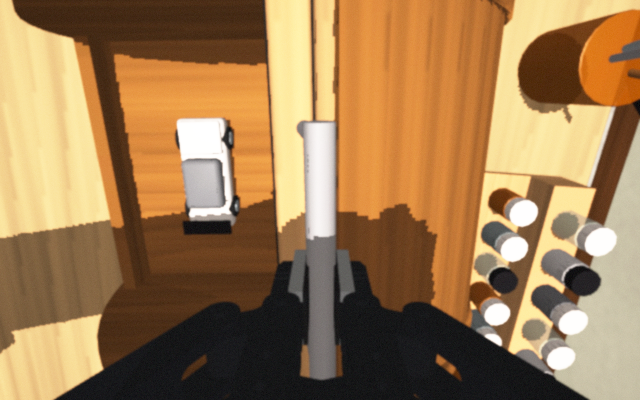

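```bash
python3 - <<'E'
q=0
import numpy as np
q=np.linspace(1.471,0,27)
t=np.radians(14)+q; p=np.c_[-20.8*np.cos(t),4.5+20.8*np.sin(t)]
d=np.diff(p,axis=0)
print([[float(round(-b,2)),float(round(a,2))] for a,b in d])
E
```

```text
[[-0.14, -1.17], [-0.07, -1.17], [-0.0, -1.18], [0.06, -1.17], [0.13, -1.17], [0.2, -1.16], [0.26, -1.15], [0.32, -1.13], [0.39, -1.11], [0.45, -1.09], [0.51, -1.06], [0.57, -1.03], [0.63, -1.0], [0.68, -0.96], [0.74, -0.92], [0.79, -0.87], [0.83, -0.83], [0.88, -0.78], [0.92, -0.73], [0.96, -0.68], [1.0, -0.62], [1.03, -0.56], [1.06, -0.5], [1.09, -0.44], [1.11, -0.38], [1.13, -0.32]]
```

Request:
play_rows --moves '[[[-0.14, -1.17, 0], [0, 0, 0], 0], [[-0.07, -1.17, 0], [0, 0, 0], 0], [[0, -1.18, 0], [0, 0, 0], 0], [[0.06, -1.17, 0], [0, 0, 0], 0], [[0.13, -1.17, 0], [0, 0, 0], 0], [[0.2, -1.16, 0], [0, 0, 0], 0], [[0.26, -1.15, 0], [0, 0, 0], 0], [[0.32, -1.13, 0], [0, 0, 0], 0], [[0.39, -1.11, 0], [0, 0, 0], 0], [[0.45, -1.09, 0], [0, 0, 0], 0]]'

```text
t: 20.1
ee_pos: [0.5418, 0.1834, 0.2198]
orientation: [0.483, 0.516, -0.48, 0.52]
contact_force: [2.5, -7.8, 10.0]
opening: 0.0102
```

```bash
python3 - <<'E'
from h import *
s=robot.read_state()
v=R.from_euler('z',-YAW).apply(np.array(s['ee_pos'])-ORG); 
print(s['t'],s['opening'],s['contact_force'],v, 'q',np.arctan2(v[2]+.019-.045,-v[0])-np.radians(14), np.hypot(v[2]+.019-.045,v[0]))
E
```

```text
20.1 0.010160668778595535 [ 2.52679508 -7.82748066  9.96326842] [-0.08345693 -0.00030014  0.21978789] q 0.9197942527639454 0.2109948015057374
```

Request:
play_rows --moves '[[[0.51, -1.06, 0], [0, 0, 0], 0], [[0.57, -1.03, 0], [0, 0, 0], 0], [[0.63, -1.0, 0], [0, 0, 0], 0], [[0.68, -0.96, 0], [0, 0, 0], 0], [[0.74, -0.92, 0], [0, 0, 0], 0], [[0.79, -0.87, 0], [0, 0, 0], 0], [[0.83, -0.83, 0], [0, 0, 0], 0], [[0.88, -0.78, 0], [0, 0, 0], 0]]'

```text
t: 20.9
ee_pos: [0.4668, 0.177, 0.1627]
orientation: [0.481, 0.516, -0.482, 0.52]
contact_force: [-0.0, -15.0, 8.6]
opening: 0.0093
```

Request:
play_rows --moves '[[[0.92, -0.73, 0], [0, 0, 0], 0], [[0.96, -0.68, 0], [0, 0, 0], 0], [[1.0, -0.62, 0], [0, 0, 0], 0], [[1.03, -0.56, 0], [0, 0, 0], 0], [[1.06, -0.5, 0], [0, 0, 0], 0], [[1.09, -0.44, 0], [0, 0, 0], 0], [[1.0, -0.34, 0], [0, 0, 0], 0], [[0.6, -0.17, 0], [0, 0, 0], 0], [[0, 0, 0], [0, 0, 0], 0]]'

```text
t: 21.8
ee_pos: [0.4242, 0.1733, 0.0835]
orientation: [0.479, 0.517, -0.484, 0.519]
contact_force: [-5.5, -15.6, -2.4]
opening: 0.0096
```

```bash
python3 - <<'E'
from h import *
s=robot.read_state()
v=R.from_euler('z',-YAW).apply(np.array(s['ee_pos'])-ORG); 
print(s['t'],s['ee_pos'],s['opening'],s['contact_force'],v, 'q',np.arctan2(v[2]+.019-.045,-v[0])-np.radians(14), np.hypot(v[2]+.019-.045,v[0]),delta(down(YAW)))
cv2.imwrite('pics/w13.png',robot.grab_frame('wrist')[:,:,::-1])
E
```

```text
21.8 [0.42422412 0.17326584 0.08349819] 0.009629966615523816 [ -5.52392369 -15.60964444  -2.40285282] [-0.20146534 -0.00164304  0.08349819] q 0.033662877400671476 0.209509728147594 [-0.12289023  0.34057511  0.20858381]
```

View pics/w13.png

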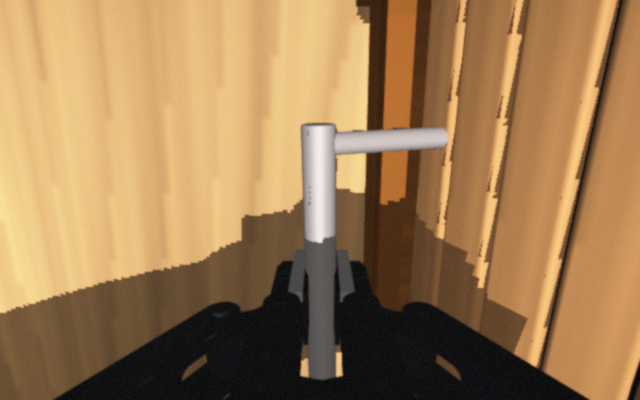

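Request:
play_rows --moves '[[[0.3, -0.05, 0.2], [0, 0, 0], 0], [[0.3, -0.05, 0], [0, 0, 0], 0], [[0.3, 0, 0], [0, 0, 0], 0], [[0, 0, 0], [0, 0, 0], 0]]'

```text
t: 22.25
ee_pos: [0.4219, 0.1729, 0.0749]
orientation: [0.479, 0.519, -0.483, 0.517]
contact_force: [-16.1, -5.1, 4.3]
opening: 0.0095
```

Request:
play_rows --moves '[[[0.3, 0.15, 0], [0, 0, 0], 0], [[0, 0, 0], [0, 0, 0], 0]]'

```text
t: 22.45
ee_pos: [0.4216, 0.1729, 0.0731]
orientation: [0.478, 0.52, -0.484, 0.516]
contact_force: [-31.7, -7.0, 22.5]
opening: 0.0099
```

```bash
python3 - <<'E'
from h import *
s=robot.read_state()
print(s['t'],s['ee_pos'],s['opening'],s['contact_force'])
cv2.imwrite('pics/w14.png',robot.grab_frame('wrist')[:,:,::-1])
E
```

```text
22.45 [0.42161328 0.17291227 0.07307262] 0.009889352173188664 [-31.70999179  -7.02808472  22.51739041]
```

View pics/w14.png

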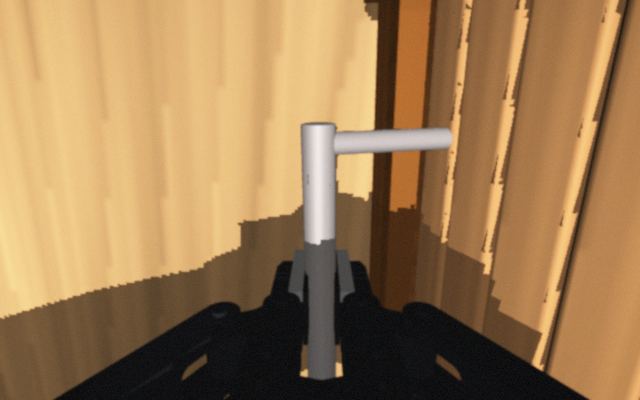

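Firm downward stop reached. Relaxing the side load, opening and backing off.

Request:
play_rows --moves '[[[0, -0.35, 0], [0, 0, 0], 0], [[0, 0, 0], [0, 0, 0], 45], [[0, 0, 0], [0, 0, 0], 45], [[0, 0, 0], [0, 0, 0], 45], [[0, 0, 0], [0, 0, 0], 45], [[-2, 0, 0], [0, 0, 0], 45], [[-4, 0, 0], [0, 0, 0], 45], [[-4, 0, 0], [0, 0, 0], 45], [[-4, -1, 0], [0, 0, 0], 45], [[-4, -1, 0], [0, 0, 0], 45]]'

```text
t: 23.5
ee_pos: [0.4029, 0.1723, 0.2543]
orientation: [0.481, 0.518, -0.481, 0.518]
contact_force: [1.0, 0.6, -0.5]
opening: 0.0385
```

```bash
python3 - <<'E'
from h import *
s=robot.read_state()
print(s['t'],s['ee_pos'],s['opening'],s['contact_force'])
cv2.imwrite('pics/w15.png',robot.grab_frame('wrist')[:,:,::-1])
print(proj('wrist',[S([-.2018,y,.095]) for y in(-.062,.062)],s))
E
```

```text
23.5 [0.40286648 0.17226159 0.2542541 ] 0.03852357669981186 [ 1.04633707  0.58123952 -0.45170958]
[[342.89443896 244.81842871]
 [345.30500661 108.26449431]]
```

View pics/w15.png

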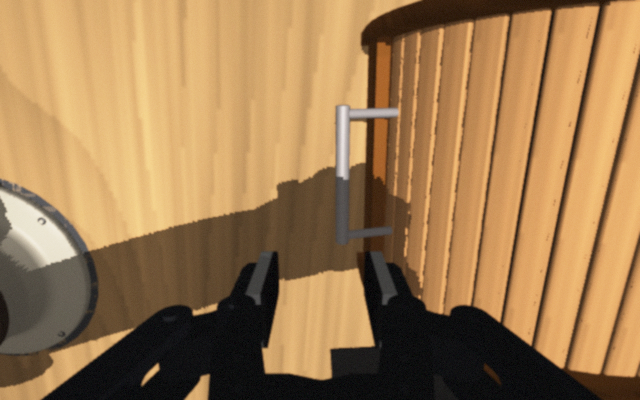

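Request:
play_rows --moves '[[[-1, -0.2, 2], [0, 0, 0], 45], [[-1, -0.3, 4], [0, 0, 0], 45], [[0, -0.3, 4.5], [0, 0, 0], 45], [[0, -0.3, 4.5], [0, 0, 0], 45], [[0, -0.3, 4.5], [0, 0, 0], 45], [[0, -0.3, 4.5], [0, 0, 0], 45], [[0, -0.3, 4.5], [0, 0, 0], 45], [[0, -0.3, 4.5], [0, 0, 0], 45], [[0, -0.3, 4], [0, 0, 0], 45], [[0, 0, 2], [0, 0, 0], 45]]'

```text
t: 24.55
ee_pos: [0.4057, -0.2214, 0.2724]
orientation: [0.482, 0.518, -0.482, 0.518]
contact_force: [0.7, -0.2, -0.0]
opening: 0.0383
```

```bash
python3 - <<'E'
from h import *
print(robot.read_state()['ee_pos'])
for n,(x0,y0,x1,y1) in {'top':(165,115,305,265),'scene':(230,80,370,210)}.items():
    im=robot.grab_frame(n)[:,:,::-1].copy(); cv2.imwrite(f'pics/{n}16.png',im)
    a=cv2.imread(f'pics/{n}0.png')[y0:y1,x0:x1]; b=im[y0:y1,x0:x1]
    d=cv2.absdiff(a,b); print(n,d.mean(), (d.max(2)>25).sum())
    o=np.hstack([cv2.resize(t,None,fx=2.6,fy=2.6,interpolation=cv2.INTER_CUBIC) for t in(a,b)]); cv2.imwrite(f'pics/{n}16c.png',o)
    g=lambda t:cv2.cvtColor(t,cv2.COLOR_BGR2GRAY).astype(np.float32)
    r=(slice(125,142),slice(50,110)) if n=='top' else (slice(70,108),slice(12,45))
    print(cv2.phaseCorrelate(g(a)[r],g(b)[r]))
E
```

```text
[ 0.40570319 -0.22141737  0.27238351]
top 5.1653174603174605 1590
((-0.018761755098470445, 0.5403951375890639), 0.9754320709793656)
scene 10.401593406593406 2390
((-0.004262112053602607, 0.17416103233433233), 1.0425011512306002)
```

View pics/top16c.png

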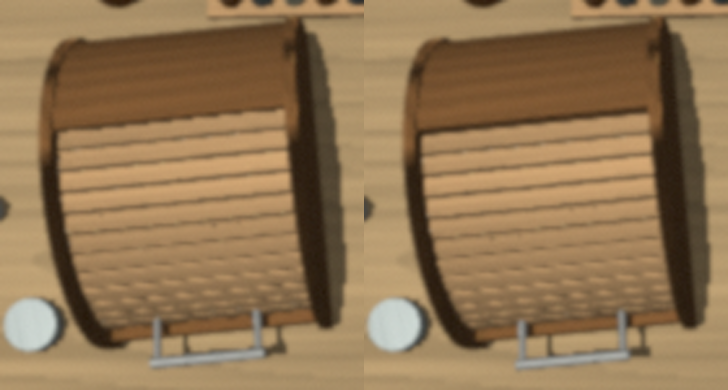

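View pics/scene16.png

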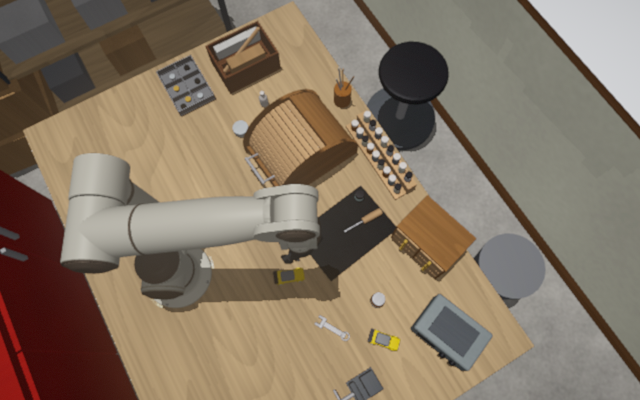

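Request:
play_rows --moves '[[[0, 0, 0], [0, 0, 0], 45], [[0, 0, 0], [0, 0, 0], 45], [[0, 0, 0], [0, 0, 0], 45]]'

```text
t: 24.95
ee_pos: [0.4062, -0.2176, 0.273]
orientation: [0.481, 0.518, -0.481, 0.519]
contact_force: [-0.7, 1.2, -0.8]
opening: 0.0382
```

```bash
python3 -c "
from plant import robot
s=robot.read_state();print(s['t'],s['qvel'].round(3),s['contact_force']);print(robot.hand_in())"
```

```text
24.95 [-0.001  0.     0.001 -0.002 -0.002 -0.003] [-0.67531977  1.24221436 -0.75001586]
the job is handed in; nothing more can be done
None
```

The car is in the bay on its wheels, the slatted front is rolled shut again, and the job was handed in at about 25 s. I pinched the pull bar and rolled the front up to its stop. I then lifted the white car off the mat, lowered it until the wheels touched the floor (about 4 N upward), let go, and rolled the front down.

**Last checks:**
- **Car:** the wrist view after release, and again before shutting, showed it upright near the middle of the bay. It can't be seen now that the front is shut.
- **Front:** I pressed the bar down until it met a firm stop (about 22 N). In the top view the slats sit slightly further shut than in the first picture, by roughly 1 px or 3 mm. So the front was probably not quite fully shut at the start. I have no direct reading of the joint angle.
- **Bystanders:** none looked displaced in the last pictures, judged by eye; the arm hid part of the mat.
- **Robot:** it stands clear and still, with the force reading within sensor noise.

**Disagreements:** my store position was off by a few millimetres. That put up to about 35 N of load on the bar near shut, and the drive against the upper stop reached about 90 N at the wrist (limit 120 N). No check failed.

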